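# Close a filter holder in the bench quick clamp

### The arm

A 6-joint arm with a two-finger parallel gripper is mounted at the origin on the work surface. World frame = base frame: x ahead of the robot, y to its left, z up, the work surface at z = 0. Lengths are in m, angles in degrees, forces in N, time in s.
With the tool pointing down it reaches from about 0.4 to 0.825 m from the base axis. Payload 7 kg.
Tool frame: the origin (TCP) lies midway between the tips of the shut fingers; the grasp point (between the pads) lies r.pinch_z behind it (r.pinch_z is the distance from the TCP to the grasp point, in m); z points along the fingers, y is the line along which they close (so a half turn about z gives the same grasp; the last joint's range is limited). The gripper opens to 88 mm and grips with 3 to 60 N. Pads are 19 mm wide; open, the fingers measure 130 mm over their backs; the gripper's body (78 mm by 193 mm) begins 47 mm behind the grasp point.
Start: joints at [-58.379, 20.546, 0.682, 0, -70.136, -16.507], TCP at [0.176, -0.652, 0.227] pointing down, gripper open.
Joint ranges: [-176.03, 176.03], [-82.01, 121.73], [-58.28, 71.71], [-173.87, 95.51], [-174.79, -0.11], [-173.66, 173.66]. Speed limits (degrees/s): [136.94, 136.94, 172.46, 180, 180, 180].

### API

Orientations are given as [roll, pitch, yaw] about the fixed x, y, z axes, in that order (R = Rz(yaw) Ry(pitch) Rx(roll)).
In Python, from plant import r, optics, job gives the robot as it stands.
- The arm moves only by the shell command python3 -m crank 'ROWS' [FORCE]. ROWS is JSON, a list of rows, each an object with "xyz": the shift along the tool's x, y, z in units of 30 mm (1.0 is 30 mm), a list of three; "delta_rot": the turn, a rotation vector about the tool's x, y, z in degrees, a list of three; "claw": the closure, from 0 (fully open) to 1 (shut). A call has 1 to 20 rows; each row is the pose to reach, as a shift and turn from the pose commanded when the call began, along the tool's axes at that moment; what a row does not reach only later rows make up. A row lasts 1/8 s, in which the tool goes at most 62.5 mm and 10.7 degrees, less where a joint would pass 70% of its speed; a pose out of reach is approached as far as the arm can. A call with a gripper value outside its range is refused whole. The fingers move at their own pace and stop on an object; FORCE is the grip in N (left out, the last holds). Time passes only in rows, so rows that repeat a pose let the fingers close. It gives the time, the measured TCP pose, the force, the opening and the grip force at its end, in the units of the state.
- r.get_state(): the state, without advancing time (a new reading comes with each control period).
- optics.capture(name): name is "side" or "top" or "wrist"; returns a dict with "img" (400x640x3 uint8, blue, green, red), "fovy" (degrees; the focal length in pixels is half the picture's height over the tangent of half this angle, whatever the lens; pixels are square), "cx", "cy" (the principal point, pixels), "eye" and "rotation" of the camera in the world; the wrist camera has in their place "hand_eye" (4x4, takes a point from camera to tool coordinates, whose origin is the TCP and whose axes are the flange's). Camera axes: x right, y up, looking along -z (the intrinsics and any distortion apply to the point x, -y, -z); pixel columns grow to the right and rows downward; lengths in m; the calibration is good to about 2 mm. A picture is of the moment at which its call begins: read the wrist's pose just before it. There is no depth.
- job.close_job(): hands the job in; it is judged then, once.
The state is a dict: "time_s": time; "joints": joint angles; "qd": joint speeds; "joint_torque": joint torques, N m; "tcp_pos": TCP position; "eef_rot": TCP orientation; "contact_force": force on the tool from outside, world axes, zero at the start; "moment": the same for the moment, N m; "gripper_width": finger opening in m; "gripper_force": force on a finger pad.
Only numpy, scipy, OpenCV 4.12 (cv2) and the standard library are available. Lean on these libraries where they do the work, as an engineer would, in place of code of your own. Each camera call takes 0.05 s, during which the arm holds its last target. There are 200 camera calls.

### The job

The round filter holder lying in the nest of the bench quick clamp still has its cap standing out. Pump the clamp's trigger, gently, until the jaw has pressed the cap fully home, and stop as soon as it is home and the trigger goes hard, for the plastic cracks if it is squeezed further; until then work only the trigger, with no hand on the jaw. Then press the release lever down and slide the jaw all the way back, leaving the closed holder in its nest, never touched by hand, and the things standing around it where they are.

Things in the scene. Friction and masses are not known exactly. Their poses are not given: they have to be found in the camera images.
- press: bench quick clamp screwed to the bench: aluminium plate 345 x 90 x 12 mm, dark steel head, sliding bar with jaw (at y 0, z 50 mm), plastic nest, anvil. Origin: plate's underside, mid width. Its x axis: the way the jaw advances; z up. Along x in mm: lever tail -175 to -129, head -135 to -5 (38 wide, 68 high; ears -78 to -20 at the trigger, 109 high), nest 111 to 139, anvil 139 to 159 (85 high)
- trigger (a joint): swing of the trigger, rad: 0 at rest (leaning 0.25 rad towards the jaw), 0.56 at its rear stop (leaning 0.31 back). Grows as its top is pushed to the press's -x; a light spring brings it back. Idle for the first 0.1 to 0.2 rad, then it takes the jaw along, 40 mm per rad. As it returns a pawl holds the jaw; teeth 10 mm apart: a full stroke gains 10 mm, after settling back 0 to 10
- trigger_pad (a point): point on the trigger's front face (towards the jaw, +x), 72 mm from its pin, 16 mm below its top end; at rest at x -11, y 0, z 167 mm of the press. Push here towards the press's -x from the jaw's side with shut fingertips: 1 to 5 N while the jaw runs free, 6 to 10 N while the cap goes in, then hard. 12 to 13 N squeezes the holder with 14 to 20 N; 17 N or more may crack it
- trigger_pin (a point): the trigger's hinge, at x -35, z 98.5 mm of the press; its axis is level, across the bar. The trigger is a black plastic upright lever, 12 mm thick, 24 mm wide, reaching 88 mm from the pin. Its rear stop (0.56 rad) is hard to push on, too, but that does not squeeze the holder
- release (a joint): swing of the release lever in rad: 0 is latched (as at the start), 0.35 fully pressed. It grows as the tail is pressed down (5 to 10 N) and it stays where it is left. Above 0.15 rad the jaw is free both ways; the squeezed pad then pushes the jaw back a few mm
- release_pad (a point): top of the release lever's tail, a steel paddle 46 x 24 x 7 mm at the back end of the head, 50 mm behind its pin; at 0 it lies at x -164, y 0, z 97 mm of the press, fully pressed about 17 mm lower. Press straight down
- jaw: sliding jaw: bar, dark steel jaw, post and sprung pad as one. Origin: coincides with the press's origin when the jaw is fully back (a stop), axes those of the press; so its x in the press's frame is the travel, 0 to 62 mm, growing as it advances. With the release pressed it slides with about 3 N
- post_top (a point): middle of the top of the jaw's post: black plastic, 12 mm along the slide, 20 mm wide, standing 51 mm above the dark steel jaw (20 x 36 mm, top 76 mm above the bench); it lies at x 32 mm + the jaw's travel, z 127 mm of the press. Push the post's front (+x) face towards -x to slide the jaw back
- pad_face (a point): middle of the front face of the jaw's round rubber pad, 32 mm across, 6 mm thick, on a spring of 12 N/mm with 9 mm of travel; not pressed it lies at x 57.5 mm + the jaw's travel, z 50 mm of the press
- holder: round filter holder, loose, lying on its side in the nest with its axis along the press's x and its back against the anvil: clear plastic, 50 mm across, 26 mm long, 0.15 kg with its cap. Origin: lowest point, middle of the length; x as the press's x
- cap (a joint): how far the cap is pressed in, m: 0 stands out 8 mm, 0.008 is fully home (a stop). White disc, 44 mm across, 10 mm thick, on the holder's side that faces the jaw; its face lies at x 95 mm of the press at 0 and 103 mm when home. It moves under 9 N and stays where it is pushed
- nest (a point): point of the press where the holder's origin belongs: x 126, y 0, z 25 mm of the press
- beaker: bystander: clear plastic beaker, 72 mm across, 95 mm high; origin under its centre
- stopper_tray: bystander: yellow open tray 110 x 80 x 45 mm; origin under its centre
- reagent: bystander: amber bottle 64 mm across, 130 mm high; origin under its centre
There are look-alikes about, which are no part of the job. What is shaped like the holder but pink is not meant.

How it is judged (in metres and radians):
On the way, in this order (a step that is already met when the one before it is completed fails the run):
1. the jaw has pressed the cap home (value of joint cap above 0.0065 m), for 0.2 s.
2. the release lever is pressed down (value of joint release above 0.2 rad), for 0.1 s.
At the end, for the whole second after the job is handed in: the cap is within 1.5 mm of fully home, the jaw is within 4 mm of fully back, and the holder rests in its nest within 6 mm of its place (value of joint cap above 0.0065 m and x of jaw in the frame of press below 0.004 m and distance between holder and nest below 0.006 m and linear speed of holder below 0.02 m/s); the robot touches nothing.
It fails at once if the pad squeezes the holder with more than 30 N (contact force between jaw and holder above 30 N).
It fails at once if the robot pushes on the jaw or pad before the cap is home (value of joint cap below 0.0065 m and contact force between any of the fingers, the arm and jaw above 1.5 N).
It fails at once if the robot touches the filter holder (contact force between any of the fingers, the arm and holder above 1.5 N).
It fails at once if a bystander is moved more than 20 mm (distance of any of beaker, stopper_tray, reagent from where it was at the start of the episode above 0.02 m).
It also fails if it takes over 64 s, if anything falls off the work surface, if the arm or the gripper's body presses on something with over 40 N, if the wrist force passes 120 N, or if a joint passes its speed limit or range.

## Working session

There is one attempt and no reset: what is moved stays moved. The work goes in short steps, Python scripts to look and compute and a shell command to move; the robot and the scene stay as the last step left them, time stands still between calls to the robot, and variables do not carry over. Pictures are saved under pics/ and viewed, at most 10 in all, crops included, and the job is handed in when it is done.

```bash
ls; mkdir -p pics; python3 - <<'E'
from plant import r,optics
import cv2,numpy as np
print(r.get_state(), r.pinch_z)
for n in("side","top"):
    c=optics.capture(n);cv2.imwrite(f"pics/{n}0.png",c["img"])
    print(n,{k:(v.tolist() if hasattr(v,'tolist') else v) for k,v in c.items() if k!="img"})
E
```

```text
pics
{'time_s': 0.0, 'joints': array([-5.83786258e+01,  2.05918514e+01,  6.32382310e-01, -2.08855056e-02,
       -7.01348615e+01, -1.65084985e+01]), 'qd': array([-0.06764806, -0.00414166, -0.03103977, -0.02498412, -0.00184624,
        0.0381709 ]), 'joint_torque': array([ 7.59967352e-04, -5.82717168e+01,  2.93048912e+01,  6.99686229e+00,
        6.63730607e-03, -1.76099911e-04]), 'tcp_pos': array([ 0.17585125, -0.6511747 ,  0.22560501]), 'eef_rot': array([ 1.79903978e+02, -7.98332917e-03, -1.64894231e+02]), 'contact_force': array([ 0.71359982, -0.27886426, -0.51006431]), 'moment': array([-0.00414616,  0.00913139,  0.0144565 ]), 'gripper_force': 0.0, 'gripper_width': 0.08768898824820187} 0.0188
side {'fovy': 42.00488924721915, 'cx': 312.2826525819066, 'cy': 197.8840255232185, 'eye': [0.43516105654724635, 0.9455839693495756, 1.0384830098259656], 'rotation': [47.505217341647615, -0.9589958309266146, -171.47302931913597]}
top {'fovy': 57.360972839673785, 'cx': 318.4277988046071, 'cy': 200.68792589285954, 'eye': [0.3366296493137317, 0.002690442666772413, 1.0946238241861639], 'rotation': [12.060026911787869, 0.11246135433932919, -99.1584197505867]}
```

View pics/side0.png

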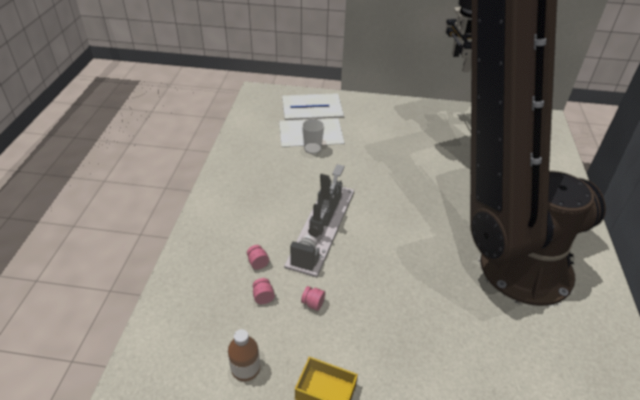

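View pics/top0.png

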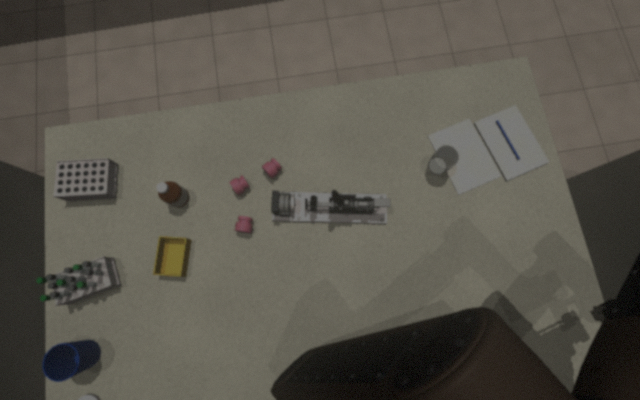

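The side view shows the press running from the lever (338,170) to the anvil (303,255), with the pink look-alikes at (258,257), (263,291) and (313,298). In the top view the plate spans (272..387, 192..223), with the anvil on the left, so the press's +x is roughly world +y. The clear holder should sit in the nest at about (300,205). The pink ones at (239,185), (272,168) and (244,225) are not meant.

```bash
cat > h.py <<'E'
import numpy as np,cv2
from scipy.spatial.transform import Rotation as R
def cam(c,tcp=None,rot=None):
    f=200/np.tan(np.radians(c["fovy"]/2))
    if "eye" in c: e=np.array(c["eye"]);M=np.array(c["rotation"]);M=R.from_euler('xyz',M,degrees=True).as_matrix() if M.shape==(3,) else M
    else:
        T=np.eye(4);T[:3,:3]=R.from_euler('xyz',rot,degrees=True).as_matrix();T[:3,3]=tcp
        T=T@np.array(c["hand_eye"]);e=T[:3,3];M=T[:3,:3]
    return f,c["cx"],c["cy"],e,M
def ray(k,uv):
    f,cx,cy,e,M=k;d=M@np.array([(uv[0]-cx)/f,-(uv[1]-cy)/f,-1]);return e,d/np.linalg.norm(d)
def onz(k,uv,z):
    e,d=ray(k,uv);return e+d*(z-e[2])/d[2]
def proj(k,p):
    f,cx,cy,e,M=k;q=M.T@(np.array(p)-e);return np.array([cx-f*q[0]/q[2],cy+f*q[1]/q[2]])
E
python3 - <<'E'
from h import *
import cv2
from plant import optics
t=cv2.imread("pics/top0.png");s=cv2.imread("pics/side0.png")
a=cv2.resize(t[170:240,225:405],None,fx=4.4,fy=4.4,interpolation=cv2.INTER_CUBIC)
b=cv2.resize(s[155:285,235:375],None,fx=2.2,fy=2.2,interpolation=cv2.INTER_CUBIC)
w=np.zeros((a.shape[0]+b.shape[0],a.shape[1],3),np.uint8);w[:a.shape[0]]=a;w[a.shape[0]:,:b.shape[1]]=b
w=cv2.convertScaleAbs(w,alpha=1.6);cv2.imwrite("pics/crop1.png",w);print(w.shape)
k=cam(optics.capture("top"))
for uv in[(272,192),(272,223),(386,195),(387,223)]:print(uv,onz(k,uv,.012))
E
```

```text
(594, 792, 3)
(272, 192) [0.61457941 0.10319586 0.012     ]
(272, 223) [0.52013051 0.11586211 0.012     ]
(386, 195) [ 0.55001476 -0.23742649  0.012     ]
(387, 223) [ 0.46532496 -0.22344196  0.012     ]
```

View pics/crop1.png

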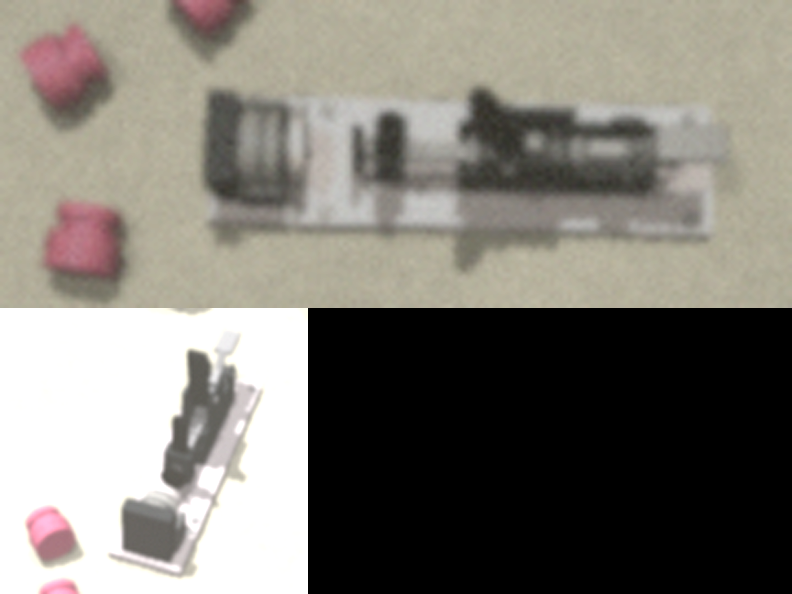

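```bash
cat > fit.py <<'E'
from h import *
from plant import optics
from scipy.optimize import least_squares
T=cam(optics.capture("top"));S=cam(optics.capture("side"))
t=lambda u,v:(225+u/4.4,170+v/4.4)
s=lambda u,v:(235+u/2.2,155+(v-308)/2.2)
L=345
# (cam, pixel, local point with 'e' plate end unknown, 't' travel)
def pts(e,tr):return[
(T,t(712,105),(e-L,-.045*-1*-1,.012)),(T,t(710,235),(e-L,.045,.012)),(T,t(210,225),(e,.045,.012)),
(S,s(182,573),(e,.045,.012)),(S,s(112,555),(e,-.045,.012)),(S,s(262,388),(e-L,.045,.012)),
(T,t(728,142),(-.175,0,.095)),(T,t(482,95),(-.013,0,.184)),(S,s(197,352),(-.0145,0,.184)),
(S,s(180,420),(.032+tr,0,.127)),(T,t(388,118),(.034+tr,0,.127))]
L=.345
def res(p,full=False):
    x,y,a,e,tr=p;c,sn=np.cos(a),np.sin(a);o=[]
    for k,uv,q in pts(e,tr):
        w=(x+c*q[0]-sn*q[1],y+sn*q[0]+c*q[1],q[2]);o.append(proj(k,w)-np.array(uv))
    return np.array(o) if full else np.ravel(o)
r_=least_squares(res,[.53,-.05,1.4,.165,0.0],loss='soft_l1')
print(r_.x,np.degrees(r_.x[2]));print(res(r_.x,True).round(1))
E
python3 fit.py
```

```text
[ 0.54258727 -0.05591945  1.39167522  0.16738972  0.00921641] 79.73711672798723
[[-0.7 -0.6]
 [ 0.3 -0.8]
 [-1.4 -0.7]
 [ 0.  -0.2]
 [-1.6 -1.3]
 [ 0.2 -1.9]
 [ 0.3 -0.1]
 [-0.5  2.3]
 [ 0.5 -0.1]
 [ 0.8 -0.6]
 [-0.7  1.4]]
```

```bash
cat >> h.py <<'E'
P=np.array([.5426,-.0559,0]);YAW=79.74
def loc2w(q): return P+R.from_euler('z',YAW,degrees=True).apply(q)
def w2loc(p): return R.from_euler('z',-YAW,degrees=True).apply(np.array(p)-P)
def plan(q,tilt):
    from plant import r
    s=r.get_state();R0=R.from_euler('xyz',s["eef_rot"],degrees=True)
    Rt=R.from_euler('z',YAW+180,degrees=True)*R.from_euler('x',180,degrees=True)*R.from_euler('y',tilt,degrees=True)
    d=R0.inv().apply(loc2w(q)-s["tcp_pos"])/.03
    print("xyz",d.round(3),"rot",(R0.inv()*Rt).as_rotvec(degrees=True).round(2),"t",s["time_s"],"loc",w2loc(s["tcp_pos"]).round(4),"F",R.from_euler('z',-YAW,degrees=True).apply(s["contact_force"]).round(1))
E
python3 -c "
from h import *
plan([.035,0,.27],20)"
```

```text
xyz [-17.475  17.034  -1.451] rot [ 11.32  17.84 -63.93] t 0.25 loc [-0.6513  0.2547  0.2261] F [-0.3  0.2 -0.6]
```

```bash
python3 -m crank '[{"xyz":[-3,3,-1.4],"delta_rot":[3,5,-15],"claw":1},{"xyz":[-17.475,17.034,-1.45],"delta_rot":[11.32,17.84,-63.93],"claw":1},{"xyz":[-17.475,17.034,-1.45],"delta_rot":[11.32,17.84,-63.93],"claw":1},{"xyz":[-17.475,17.034,-1.45],"delta_rot":[11.32,17.84,-63.93],"claw":1},{"xyz":[-17.475,17.034,-1.45],"delta_rot":[11.32,17.84,-63.93],"claw":1},{"xyz":[-17.475,17.034,-1.45],"delta_rot":[11.32,17.84,-63.93],"claw":1},{"xyz":[-17.475,17.034,-1.45],"delta_rot":[11.32,17.84,-63.93],"claw":1},{"xyz":[-17.475,17.034,-1.45],"delta_rot":[11.32,17.84,-63.93],"claw":1},{"xyz":[-17.475,17.034,-1.45],"delta_rot":[11.32,17.84,-63.93],"claw":1},{"xyz":[-17.475,17.034,-1.45],"delta_rot":[11.32,17.84,-63.93],"claw":1},{"xyz":[-17.475,17.034,-1.45],"delta_rot":[11.32,17.84,-63.93],"claw":1},{"xyz":[-17.475,17.034,-1.45],"delta_rot":[11.32,17.84,-63.93],"claw":1},{"xyz":[-17.475,17.034,-1.45],"delta_rot":[11.32,17.84,-63.93],"claw":1},{"xyz":[-17.475,17.034,-1.45],"delta_rot":[11.32,17.84,-63.93],"claw":1},{"xyz":[-17.475,17.034,-1.45],"delta_rot":[11.32,17.84,-63.93],"claw":1}]' 40
python3 - <<'E'
from h import *
from plant import r,optics
plan([.025,0,.163],20)
s=r.get_state();c=optics.capture("wrist");k=cam(c,s["tcp_pos"],s["eef_rot"])
im=c["img"].copy();cv2.imwrite("pics/w1raw.png",im)
for n,q in dict(trig=(-.0132,0,.184),post=(.041,0,.127),tail=(-.175,0,.097),an=(.149,0,.085),pl=(.167,.045,.012),pr=(.167,-.045,.012)).items():
    uv=proj(k,loc2w(q));print(n,uv.round());cv2.circle(im,tuple(int(a) for a in uv),3,(0,0,255),-1)
cv2.imwrite("pics/w1.png",im)
E
```

```text
time_s: 2.12
tcp_pos: [0.5483, -0.0224, 0.2702]
eef_rot: [-180.0, -20.0, -100.3]
contact_force: [0.5, 1.2, -0.4]
gripper_width: 0.0002
gripper_force: 0.0
xyz [-0.944 -0.011  3.46 ] rot [-0.01 -0.03 -0.06] t 2.125 loc [0.0339 0.0004 0.2702] F [ 1.2 -0.3 -0.4]
trig [316. 194.]
post [317. 251.]
tail [316.  68.]
an [317. 340.]
pl [349. 333.]
pr [285. 334.]
```

View pics/w1.png

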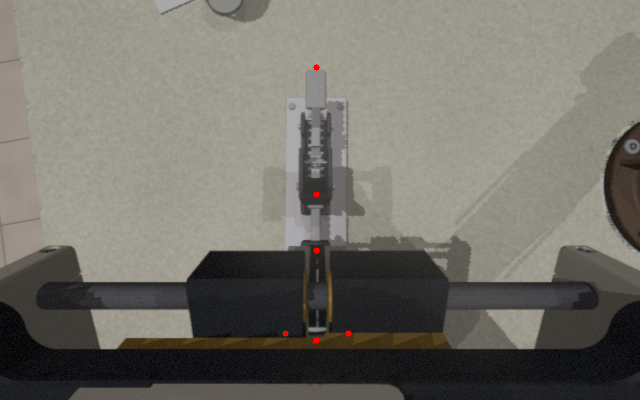

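The wrist view shows the predicted points lying on the press. The tail end is at (316,70) and the trigger at (316,194), so the press pose holds to about 3 mm. I'll descend in front of the trigger.

```bash
python3 -m crank '[{"xyz":[-0.47,0,1.73],"delta_rot":[0,0,0],"claw":1},{"xyz":[-0.94,0,3.46],"delta_rot":[0,0,0],"claw":1},{"xyz":[-0.94,0,3.46],"delta_rot":[0,0,0],"claw":1},{"xyz":[-0.94,0,3.46],"delta_rot":[0,0,0],"claw":1}]'
python3 -c "
from h import *
plan([-.03,0,.163],20)"
```

```text
time_s: 2.68
tcp_pos: [0.5484, -0.0306, 0.165]
eef_rot: [-179.8, -20.0, -100.3]
contact_force: [0.1, 0.8, 0.2]
gripper_width: 0.0002
gripper_force: 0.0
xyz [1.729 0.041 0.701] rot [-0.15 -0.01 -0.05] t 2.675 loc [ 0.0259 -0.0012  0.165 ] F [0.8 0.  0.2]
```

```bash
python3 -m crank '[{"xyz":[0.47,0,0.17],"delta_rot":[0,0,0],"claw":1},{"xyz":[0.7,0,0.255],"delta_rot":[0,0,0],"claw":1},{"xyz":[0.94,0,0.34],"delta_rot":[0,0,0],"claw":1},{"xyz":[1.17,0,0.425],"delta_rot":[0,0,0],"claw":1},{"xyz":[1.41,0,0.51],"delta_rot":[0,0,0],"claw":1},{"xyz":[1.64,0,0.6],"delta_rot":[0,0,0],"claw":1},{"xyz":[1.8,0,0.655],"delta_rot":[0,0,0],"claw":1},{"xyz":[1.94,0,0.707],"delta_rot":[0,0,0],"claw":1},{"xyz":[1.94,0,0.707],"delta_rot":[0,0,0],"claw":1}]'
python3 -c "
from h import *
plan([.005,0,.163],20)"; python3 fit.py >/dev/null; python3 - <<'E'
from plant import optics
import cv2
b=optics.capture("side")["img"][140:290,220:400]
cv2.imwrite("pics/s2.png",cv2.convertScaleAbs(cv2.resize(b,None,fx=4,fy=4,interpolation=cv2.INTER_CUBIC),alpha=1.4))
E
```

```text
time_s: 3.8
tcp_pos: [0.5364, -0.0917, 0.1627]
eef_rot: [-180.0, -20.0, -100.3]
contact_force: [3.6, 2.9, -0.1]
gripper_width: 0.0001
gripper_force: 1.6
xyz [-1.29  0.01 -0.48] rot [-0.04 -0.02 -0.02] t 3.8 loc [-0.0363 -0.0003  0.1627] F [ 3.5 -3.  -0.1]
```

View pics/s2.png

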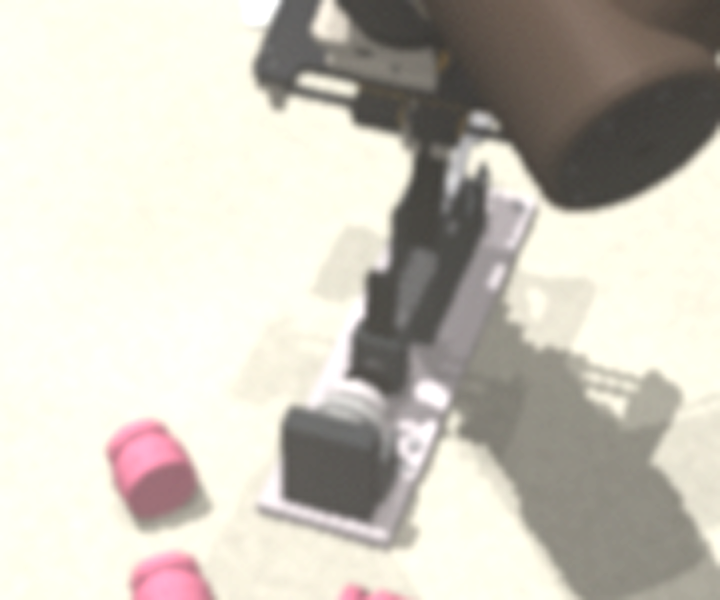

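```bash
python3 -m crank '[{"xyz":[-0.4,0,-0.146],"delta_rot":[0,0,0],"claw":1},{"xyz":[-0.8,0,-0.29],"delta_rot":[0,0,0],"claw":1},{"xyz":[-1.29,0,-0.47],"delta_rot":[0,0,0],"claw":1},{"xyz":[-1.29,0,-0.47],"delta_rot":[0,0,0],"claw":1},{"xyz":[-1.29,0,-0.47],"delta_rot":[0,0,0],"claw":1}]'
python3 - <<'E'
from h import *
from plant import optics
plan([-.036,0,.163],20)
c=optics.capture("side");b=c["img"][180:260,270:370]
k=cam(c)
for t in (0,.01,.02,.03,.04):print(t,proj(k,loc2w([.032+t,0,.127])).round(1))
cv2.imwrite("pics/s3.png",cv2.convertScaleAbs(cv2.resize(b,None,fx=7,fy=7,interpolation=cv2.INTER_CUBIC),alpha=1.4))
E
```

```text
time_s: 4.58
tcp_pos: [0.5434, -0.0508, 0.1627]
eef_rot: [180.0, -20.1, -100.2]
contact_force: [0.1, -0.5, -0.8]
gripper_width: 0.0007
gripper_force: 0.0
xyz [ 1.293 -0.004  0.463] rot [-0.   -0.06  0.02] t 4.575 loc [5.200e-03 1.000e-04 1.627e-01] F [-0.5 -0.2 -0.8]
0 [318.8 203. ]
0.01 [317.6 205.5]
0.02 [316.3 208. ]
0.03 [315.1 210.6]
0.04 [313.8 213.2]
```

View pics/s3.png

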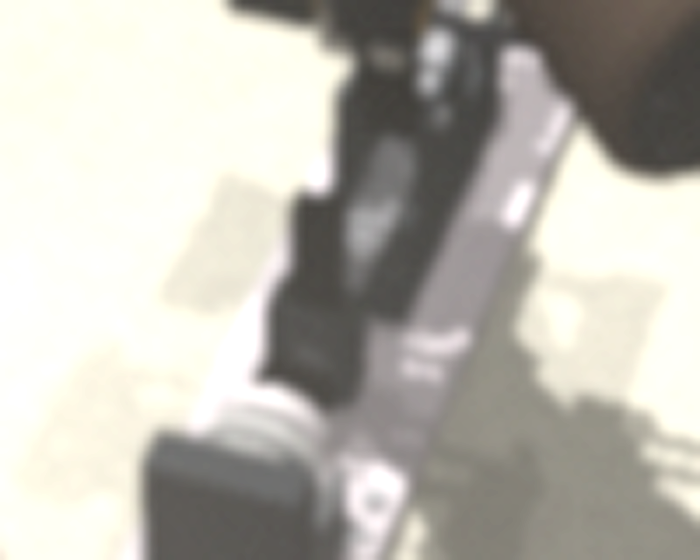

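The post top is at about (315.7,208.3), which puts the jaw at about 21 mm, one tooth gained. Second stroke.

```bash
python3 -m crank '[{"xyz":[0.2,0,0.073],"delta_rot":[0,0,0],"claw":1},{"xyz":[0.4,0,0.146],"delta_rot":[0,0,0],"claw":1},{"xyz":[0.6,0,0.218],"delta_rot":[0,0,0],"claw":1},{"xyz":[0.8,0,0.29],"delta_rot":[0,0,0],"claw":1},{"xyz":[0.95,0,0.346],"delta_rot":[0,0,0],"claw":1},{"xyz":[1.05,0,0.382],"delta_rot":[0,0,0],"claw":1},{"xyz":[1.15,0,0.418],"delta_rot":[0,0,0],"claw":1},{"xyz":[1.25,0,0.455],"delta_rot":[0,0,0],"claw":1}]'
python3 -c "
from h import *
plan([.005,0,.163],20)"
```

```text
time_s: 5.62
tcp_pos: [0.5366, -0.0902, 0.1627]
eef_rot: [-180.0, -20.0, -100.3]
contact_force: [1.4, 4.4, 0.7]
gripper_width: 0.0004
gripper_force: 2.4
xyz [-1.244  0.007 -0.463] rot [-0.04 -0.01 -0.  ] t 5.625 loc [-0.0348 -0.0002  0.1627] F [ 4.6 -0.6  0.7]
```

```bash
python3 -m crank '[{"xyz":[-0.4,0,-0.146],"delta_rot":[0,0,0],"claw":1},{"xyz":[-0.8,0,-0.29],"delta_rot":[0,0,0],"claw":1},{"xyz":[-1.25,0,-0.46],"delta_rot":[0,0,0],"claw":1},{"xyz":[-1.25,0,-0.46],"delta_rot":[0,0,0],"claw":1},{"xyz":[-1.25,0,-0.46],"delta_rot":[0,0,0],"claw":1},{"xyz":[-1.05,0,-0.387],"delta_rot":[0,0,0],"claw":1},{"xyz":[-0.85,0,-0.314],"delta_rot":[0,0,0],"claw":1},{"xyz":[-0.7,0,-0.26],"delta_rot":[0,0,0],"claw":1},{"xyz":[-0.55,0,-0.2],"delta_rot":[0,0,0],"claw":1},{"xyz":[-0.45,0,-0.164],"delta_rot":[0,0,0],"claw":1},{"xyz":[-0.35,0,-0.127],"delta_rot":[0,0,0],"claw":1},{"xyz":[-0.35,0,-0.127],"delta_rot":[0,0,0],"claw":1}]'
python3 -c "
from h import *
plan([.005,0,.163],20)"
```

```text
time_s: 7.12
tcp_pos: [0.5386, -0.0794, 0.163]
eef_rot: [-179.9, -20.0, -100.3]
contact_force: [1.3, 2.5, 3.0]
gripper_width: 0.0005
gripper_force: 1.7
xyz [-0.903  0.01  -0.328] rot [-0.05 -0.03 -0.02] t 7.125 loc [-0.0238 -0.0003  0.163 ] F [ 2.7 -0.9  3. ]
```

```bash
python3 -m crank '[{"xyz":[0.047,0,0.017],"delta_rot":[0,0,0],"claw":1},{"xyz":[0.094,0,0.034],"delta_rot":[0,0,0],"claw":1},{"xyz":[0.14,0,0.051],"delta_rot":[0,0,0],"claw":1},{"xyz":[0.188,0,0.068],"delta_rot":[0,0,0],"claw":1},{"xyz":[0.188,0,0.068],"delta_rot":[0,0,0],"claw":1}]'
python3 -c "
from h import *
plan([.005,0,.163],20)"
```

```text
time_s: 7.75
tcp_pos: [0.5375, -0.0851, 0.1629]
eef_rot: [-180.0, -20.0, -100.3]
contact_force: [1.8, 3.8, 2.4]
gripper_width: 0.0005
gripper_force: 2.2
xyz [-1.084  0.006 -0.4  ] rot [-0.04 -0.03 -0.01] t 7.75 loc [-0.0297 -0.0002  0.1629] F [ 4.1 -1.1  2.4]
```

```bash
python3 -m crank '[{"xyz":[0.03,0,0.011],"delta_rot":[0,0,0],"claw":1},{"xyz":[0.06,0,0.022],"delta_rot":[0,0,0],"claw":1},{"xyz":[0.09,0,0.033],"delta_rot":[0,0,0],"claw":1},{"xyz":[0.09,0,0.033],"delta_rot":[0,0,0],"claw":1}]'
python3 -c "
from h import *
plan([.005,0,.163],20)"
```

```text
time_s: 8.25
tcp_pos: [0.5371, -0.0875, 0.1628]
eef_rot: [-179.9, -20.0, -100.3]
contact_force: [1.8, 6.7, 0.5]
gripper_width: 0.0006
gripper_force: 3.4
xyz [-1.159  0.008 -0.43 ] rot [-0.05  0.02 -0.01] t 8.25 loc [-0.0321 -0.0003  0.1628] F [ 6.9 -0.6  0.5]
```

```bash
python3 -m crank '[{"xyz":[0.03,0,0.011],"delta_rot":[0,0,0],"claw":1},{"xyz":[0.06,0,0.022],"delta_rot":[0,0,0],"claw":1},{"xyz":[0.09,0,0.033],"delta_rot":[0,0,0],"claw":1},{"xyz":[0.09,0,0.033],"delta_rot":[0,0,0],"claw":1}]'
python3 -c "
from h import *
plan([.005,0,.163],20)"
```

```text
time_s: 8.75
tcp_pos: [0.5368, -0.0897, 0.1625]
eef_rot: [-179.9, -19.9, -100.3]
contact_force: [1.5, 10.4, 1.1]
gripper_width: 0.0005
gripper_force: 4.9
xyz [-1.226  0.011 -0.461] rot [-0.08  0.08 -0.  ] t 8.75 loc [-0.0343 -0.0004  0.1625] F [10.5  0.4  1.1]
```

```bash
python3 -m crank '[{"xyz":[0.03,0,0.011],"delta_rot":[0,0,0],"claw":1},{"xyz":[0.06,0,0.022],"delta_rot":[0,0,0],"claw":1},{"xyz":[0.06,0,0.022],"delta_rot":[0,0,0],"claw":1}]'
python3 -c "
from h import *
plan([.005,0,.163],20)"
```

```text
time_s: 9.12
tcp_pos: [0.5364, -0.0916, 0.1624]
eef_rot: [-179.9, -19.9, -100.3]
contact_force: [2.4, 7.6, -0.7]
gripper_width: 0.0005
gripper_force: 4.4
xyz [-1.286  0.009 -0.488] rot [-0.06  0.08 -0.  ] t 9.125 loc [-0.0363 -0.0003  0.1624] F [ 7.9 -1.  -0.7]
```

```bash
python3 -m crank '[{"xyz":[0.03,0,0.011],"delta_rot":[0,0,0],"claw":1},{"xyz":[0.06,0,0.022],"delta_rot":[0,0,0],"claw":1},{"xyz":[0.06,0,0.022],"delta_rot":[0,0,0],"claw":1}]'
python3 -c "
from h import *
plan([.005,0,.163],20)"
```

```text
time_s: 9.5
tcp_pos: [0.5361, -0.0933, 0.1621]
eef_rot: [-179.9, -19.9, -100.3]
contact_force: [2.7, 9.4, -1.4]
gripper_width: 0.0002
gripper_force: 4.6
xyz [-1.338  0.007 -0.515] rot [-0.06  0.1   0.  ] t 9.5 loc [-0.038  -0.0002  0.1621] F [ 9.7 -1.  -1.4]
```

```bash
python3 -m crank '[{"xyz":[-0.4,0,-0.146],"delta_rot":[0,0,0],"claw":1},{"xyz":[-0.8,0,-0.29],"delta_rot":[0,0,0],"claw":1},{"xyz":[-1.34,0,-0.49],"delta_rot":[0,0,0],"claw":1},{"xyz":[-1.34,0,-0.49],"delta_rot":[0,0,0],"claw":1},{"xyz":[-1.34,0,-0.49],"delta_rot":[0,0,0],"claw":1},{"xyz":[-1.14,0,-0.415],"delta_rot":[0,0,0],"claw":1},{"xyz":[-1.0,0,-0.365],"delta_rot":[0,0,0],"claw":1},{"xyz":[-0.9,0,-0.33],"delta_rot":[0,0,0],"claw":1},{"xyz":[-0.84,0,-0.305],"delta_rot":[0,0,0],"claw":1},{"xyz":[-0.84,0,-0.305],"delta_rot":[0,0,0],"claw":1}]'
python3 -c "
from h import *
plan([.005,0,.163],20)"
```

```text
time_s: 10.75
tcp_pos: [0.5405, -0.0683, 0.1629]
eef_rot: [-180.0, -20.0, -100.3]
contact_force: [1.4, 1.9, 1.3]
gripper_width: 0.0003
gripper_force: 1.1
xyz [-0.551  0.006 -0.203] rot [-0.04 -0.03 -0.03] t 10.75 loc [-0.0126 -0.0002  0.1629] F [ 2.2 -1.   1.3]
```

```bash
python3 -m crank '[{"xyz":[0.03,0,0.011],"delta_rot":[0,0,0],"claw":1},{"xyz":[0.06,0,0.022],"delta_rot":[0,0,0],"claw":1},{"xyz":[0.09,0,0.033],"delta_rot":[0,0,0],"claw":1},{"xyz":[0.09,0,0.033],"delta_rot":[0,0,0],"claw":1}]'
python3 -c "
from h import *
plan([.005,0,.163],20)"
```

```text
time_s: 11.25
tcp_pos: [0.5401, -0.0708, 0.1629]
eef_rot: [-180.0, -20.0, -100.3]
contact_force: [0.3, 4.4, 2.6]
gripper_width: 0.0004
gripper_force: 2.0
xyz [-0.63   0.006 -0.231] rot [-0.05 -0.02 -0.01] t 11.25 loc [-0.0151 -0.0002  0.1629] F [4.4 0.5 2.6]
```

```bash
python3 -m crank '[{"xyz":[0.03,0,0.011],"delta_rot":[0,0,0],"claw":1},{"xyz":[0.06,0,0.022],"delta_rot":[0,0,0],"claw":1},{"xyz":[0.09,0,0.033],"delta_rot":[0,0,0],"claw":1},{"xyz":[0.09,0,0.033],"delta_rot":[0,0,0],"claw":1}]'
python3 -c "
from h import *
plan([.005,0,.163],20)"
```

```text
time_s: 11.75
tcp_pos: [0.5397, -0.0737, 0.163]
eef_rot: [-179.9, -20.0, -100.3]
contact_force: [0.3, 4.8, 3.5]
gripper_width: 0.0007
gripper_force: 2.8
xyz [-0.722  0.009 -0.263] rot [-0.06 -0.01 -0.02] t 11.75 loc [-0.018  -0.0003  0.163 ] F [4.7 0.5 3.5]
```

```bash
python3 -m crank '[{"xyz":[0.03,0,0.011],"delta_rot":[0,0,0],"claw":1},{"xyz":[0.06,0,0.022],"delta_rot":[0,0,0],"claw":1},{"xyz":[0.06,0,0.022],"delta_rot":[0,0,0],"claw":1}]'
python3 -c "
from h import *
plan([.005,0,.163],20)"
```

```text
time_s: 12.12
tcp_pos: [0.5394, -0.0751, 0.1631]
eef_rot: [-179.9, -20.0, -100.3]
contact_force: [-0.1, 7.5, 5.8]
gripper_width: 0.0004
gripper_force: 4.3
xyz [-0.767  0.011 -0.276] rot [-0.08  0.03 -0.01] t 12.125 loc [-0.0195 -0.0003  0.1631] F [7.3 1.5 5.8]
```

```bash
python3 -m crank '[{"xyz":[0.03,0,0.011],"delta_rot":[0,0,0],"claw":1},{"xyz":[0.06,0,0.022],"delta_rot":[0,0,0],"claw":1},{"xyz":[0.06,0,0.022],"delta_rot":[0,0,0],"claw":1}]'
python3 -c "
from h import *
plan([.005,0,.163],20)"
```

```text
time_s: 12.5
tcp_pos: [0.5392, -0.0769, 0.1632]
eef_rot: [-179.9, -20.0, -100.3]
contact_force: [-2.4, 9.9, 6.9]
gripper_width: -0.0001
gripper_force: 4.7
xyz [-0.824  0.011 -0.294] rot [-0.09  0.04 -0.01] t 12.5 loc [-0.0213 -0.0003  0.1632] F [9.3 4.1 6.9]
```

```bash
python3 -m crank '[{"xyz":[0.03,0,0.011],"delta_rot":[0,0,0],"claw":1},{"xyz":[0.06,0,0.022],"delta_rot":[0,0,0],"claw":1},{"xyz":[0.06,0,0.022],"delta_rot":[0,0,0],"claw":1}]'
python3 -c "
from h import *
plan([.005,0,.163],20)"
```

```text
time_s: 12.88
tcp_pos: [0.5388, -0.0788, 0.1632]
eef_rot: [-179.9, -20.0, -100.3]
contact_force: [-1.3, 9.3, 6.1]
gripper_width: 0.0006
gripper_force: 4.8
xyz [-0.885  0.012 -0.316] rot [-0.09  0.04 -0.01] t 12.875 loc [-0.0232 -0.0004  0.1632] F [8.9 2.9 6.1]
```

```bash
python3 -m crank '[{"xyz":[0.03,0,0.011],"delta_rot":[0,0,0],"claw":1},{"xyz":[0.06,0,0.022],"delta_rot":[0,0,0],"claw":1},{"xyz":[0.06,0,0.022],"delta_rot":[0,0,0],"claw":1}]'
python3 -c "
from h import *
plan([.005,0,.163],20)"
```

```text
time_s: 13.25
tcp_pos: [0.5385, -0.0807, 0.1631]
eef_rot: [-179.9, -20.0, -100.3]
contact_force: [-2.1, 9.8, 5.7]
gripper_width: 0.0003
gripper_force: 4.8
xyz [-0.945  0.012 -0.338] rot [-0.09  0.04 -0.01] t 13.25 loc [-0.0251 -0.0004  0.1631] F [9.3 3.9 5.7]
```

```bash
python3 -m crank '[{"xyz":[0.02,0,0.007],"delta_rot":[0,0,0],"claw":1},{"xyz":[0.04,0,0.015],"delta_rot":[0,0,0],"claw":1},{"xyz":[0.04,0,0.015],"delta_rot":[0,0,0],"claw":1}]'
python3 -c "
from h import *
plan([.005,0,.163],20)"
```

```text
time_s: 13.62
tcp_pos: [0.5382, -0.0819, 0.1631]
eef_rot: [-179.9, -20.0, -100.3]
contact_force: [-2.1, 10.3, 5.4]
gripper_width: 0.0006
gripper_force: 4.9
xyz [-0.984  0.011 -0.354] rot [-0.08  0.04 -0.01] t 13.625 loc [-0.0264 -0.0003  0.1631] F [9.8 3.9 5.4]
```

```bash
python3 -m crank '[{"xyz":[0.02,0,0.007],"delta_rot":[0,0,0],"claw":1},{"xyz":[0.04,0,0.015],"delta_rot":[0,0,0],"claw":1},{"xyz":[0.04,0,0.015],"delta_rot":[0,0,0],"claw":1}]'
python3 -c "
from h import *
plan([.005,0,.163],20)"
```

```text
time_s: 14.0
tcp_pos: [0.538, -0.0831, 0.163]
eef_rot: [-179.9, -20.0, -100.3]
contact_force: [-1.8, 10.0, 6.2]
gripper_width: 0.0006
gripper_force: 5.0
xyz [-1.022  0.011 -0.37 ] rot [-0.08  0.04 -0.01] t 14.0 loc [-0.0276 -0.0003  0.163 ] F [9.5 3.6 6.2]
```

```bash
python3 -m crank '[{"xyz":[0.02,0,0.007],"delta_rot":[0,0,0],"claw":1},{"xyz":[0.03,0,0.011],"delta_rot":[0,0,0],"claw":1},{"xyz":[0.03,0,0.011],"delta_rot":[0,0,0],"claw":1}]'
python3 -c "
from h import *
plan([.005,0,.163],20)"
```

```text
time_s: 14.38
tcp_pos: [0.5379, -0.0839, 0.163]
eef_rot: [-179.9, -19.9, -100.3]
contact_force: [-1.2, 11.4, 4.5]
gripper_width: 0.0004
gripper_force: 5.6
xyz [-1.046  0.012 -0.378] rot [-0.09  0.06 -0.01] t 14.375 loc [-0.0284 -0.0004  0.163 ] F [11.   3.2  4.5]
```

```bash
python3 -m crank '[{"xyz":[0.015,0,0.005],"delta_rot":[0,0,0],"claw":1},{"xyz":[0.02,0,0.007],"delta_rot":[0,0,0],"claw":1},{"xyz":[0.02,0,0.007],"delta_rot":[0,0,0],"claw":1}]'
python3 -c "
from h import *
plan([.005,0,.163],20)"
```

```text
time_s: 14.75
tcp_pos: [0.5378, -0.0843, 0.163]
eef_rot: [-179.9, -19.9, -100.3]
contact_force: [-2.6, 11.8, 6.0]
gripper_width: 0.0003
gripper_force: 6.1
xyz [-1.06   0.012 -0.385] rot [-0.09  0.08 -0.01] t 14.75 loc [-0.0288 -0.0004  0.163 ] F [11.1  4.7  6. ]
```

```bash
python3 -m crank '[{"xyz":[0.012,0,0.004],"delta_rot":[0,0,0],"claw":1},{"xyz":[0.012,0,0.004],"delta_rot":[0,0,0],"claw":1},{"xyz":[0.012,0,0.004],"delta_rot":[0,0,0],"claw":1}]'
python3 -c "
from h import *
plan([.03,0,.18],20)"
```

```text
time_s: 15.12
tcp_pos: [0.5378, -0.0846, 0.163]
eef_rot: [-179.9, -19.9, -100.3]
contact_force: [-2.2, 12.9, 5.7]
gripper_width: 0.0005
gripper_force: 6.3
xyz [-1.659  0.01  -1.205] rot [-0.1   0.09 -0.01] t 15.125 loc [-0.0291 -0.0004  0.163 ] F [12.3  4.5  5.7]
```

The trigger goes hard at 12 N, well short of its rear stop, so the cap is home. I'll back off and go over to the release lever.

```bash
python3 -m crank '[{"xyz":[-0.3,0,-0.11],"delta_rot":[0,0,0],"claw":1},{"xyz":[-0.7,0,-0.255],"delta_rot":[0,0,0],"claw":1},{"xyz":[-1.065,0,-0.388],"delta_rot":[0,0,0],"claw":1},{"xyz":[-0.57,0,-1.75],"delta_rot":[0,0,0],"claw":1},{"xyz":[-0.073,0,-3.114],"delta_rot":[0,0,0],"claw":1},{"xyz":[-0.073,0,-3.114],"delta_rot":[0,0,0],"claw":1},{"xyz":[1.69,0,-2.47],"delta_rot":[0,-7,0],"claw":1},{"xyz":[3.45,0,-1.83],"delta_rot":[0,-14,0],"claw":1},{"xyz":[5.22,0,-1.187],"delta_rot":[0,-20,0],"claw":1},{"xyz":[5.22,0,-1.187],"delta_rot":[0,-20,0],"claw":1},{"xyz":[4.5,0,0.7],"delta_rot":[0,-20,0],"claw":1},{"xyz":[3.854,0,2.573],"delta_rot":[0,-20,0],"claw":1},{"xyz":[3.854,0,2.573],"delta_rot":[0,-20,0],"claw":1},{"xyz":[3.854,0,2.573],"delta_rot":[0,-20,0],"claw":1}]'
python3 - <<'E'
from h import *
from plant import optics
plan([-.164,0,.08],0)
b=optics.capture("side")["img"][140:290,220:400]
cv2.imwrite("pics/s4.png",cv2.convertScaleAbs(cv2.resize(b,None,fx=4,fy=4,interpolation=cv2.INTER_CUBIC),alpha=1.4))
E
```

```text
time_s: 16.88
tcp_pos: [0.5146, -0.2184, 0.1315]
eef_rot: [-179.9, -0.1, -100.2]
contact_force: [-0.5, -1.2, 0.8]
gripper_width: 0.0007
gripper_force: 0.0
xyz [-0.034  0.048  1.718] rot [-0.09 -0.09  0.09] t 16.875 loc [-0.1649 -0.0014  0.1315] F [-1.3  0.3  0.8]
```

View pics/s4.png

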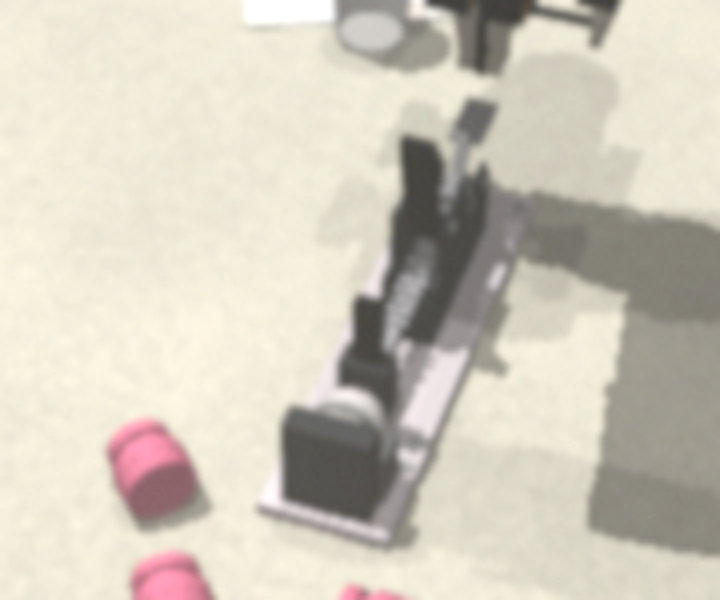

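The jaw now stands against the holder, with the post top at crop (367,300). The trigger is back at rest, and the fingers hang above the tail at (475,115). Pressing the release.

```bash
python3 -m crank '[{"xyz":[0,0.04,0.6],"delta_rot":[0,0,0],"claw":1},{"xyz":[0,0.04,1.1],"delta_rot":[0,0,0],"claw":1},{"xyz":[0,0.04,1.25],"delta_rot":[0,0,0],"claw":1},{"xyz":[0,0.04,1.4],"delta_rot":[0,0,0],"claw":1},{"xyz":[0,0.04,1.5],"delta_rot":[0,0,0],"claw":1},{"xyz":[0,0.04,1.6],"delta_rot":[0,0,0],"claw":1},{"xyz":[0,0.04,1.66],"delta_rot":[0,0,0],"claw":1},{"xyz":[0,0.04,1.66],"delta_rot":[0,0,0],"claw":1}]'
python3 -c "
from h import *
plan([-.164,0,.08],0)"
```

```text
time_s: 17.92
tcp_pos: [0.5133, -0.2205, 0.0823]
eef_rot: [-179.8, -0.2, -100.2]
contact_force: [-1.5, -9.3, 7.6]
gripper_width: 0.0008
gripper_force: 4.6
xyz [-0.107  0.015  0.075] rot [-0.19 -0.18  0.05] t 17.925 loc [-0.1672 -0.0005  0.0823] F [-9.4 -0.2  7.6]
```

```bash
python3 -m crank '[{"xyz":[0,0,0.07],"delta_rot":[0,0,0],"claw":1},{"xyz":[0,0,0.07],"delta_rot":[0,0,0],"claw":1},{"xyz":[0,0,-1],"delta_rot":[0,0,0],"claw":1},{"xyz":[0,0,-3],"delta_rot":[0,0,0],"claw":1},{"xyz":[0,0,-5],"delta_rot":[0,0,0],"claw":1},{"xyz":[0,0,-6.3],"delta_rot":[0,0,0],"claw":1},{"xyz":[0,0,-6.3],"delta_rot":[0,0,0],"claw":1},{"xyz":[-1.9,0,-6.3],"delta_rot":[0,4,0],"claw":1},{"xyz":[-3.8,0,-6.3],"delta_rot":[0,8,0],"claw":1},{"xyz":[-5.7,0,-6.3],"delta_rot":[0,12,0],"claw":1},{"xyz":[-7.6,0,-6.3],"delta_rot":[0,16,0],"claw":1},{"xyz":[-9.33,0,-6.3],"delta_rot":[0,20,0],"claw":1},{"xyz":[-9.33,0,-6.3],"delta_rot":[0,20,0],"claw":1},{"xyz":[-9.33,0,-6.3],"delta_rot":[0,20,0],"claw":1}]'
python3 - <<'E'
from h import *
from plant import r,optics
plan([.115,0,.105],20)
s=r.get_state();c=optics.capture("wrist");k=cam(c,s["tcp_pos"],s["eef_rot"]);im=c["img"].copy()
for t in(.03,.04,.05):
    print(t,proj(k,loc2w([.032+t,0,.127])).round())
print(proj(k,loc2w([-.164,0,.08])))
cv2.imwrite("pics/w2.png",im)
E
```

```text
time_s: 19.68
tcp_pos: [0.5615, 0.0574, 0.2682]
eef_rot: [180.0, -20.1, -100.2]
contact_force: [0.7, -0.3, 0.0]
gripper_width: 0.0005
gripper_force: 0.0
xyz [-1.873 -0.056  5.108] rot [ 0.02 -0.08  0.08] t 19.675 loc [0.1148 0.0015 0.2682] F [-0.2 -0.7  0. ]
0.03 [315. 195.]
0.04 [315. 204.]
0.05 [315. 213.]
[315.72259355  20.45159095]
```

View pics/w2.png

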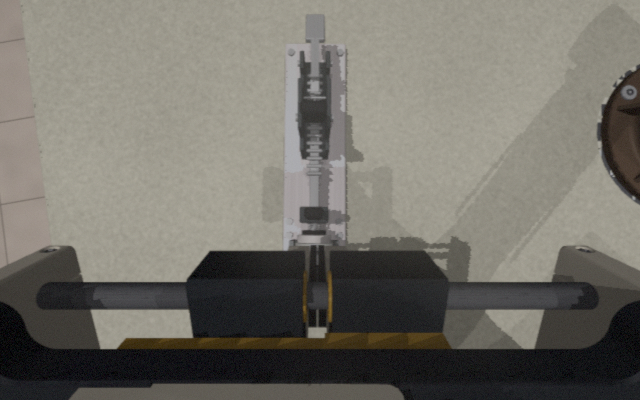

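The jaw's post is at (314,213), a travel of about 42 mm, right below and ahead of the fingers. I'll descend and slide it back.

```bash
python3 -m crank '[{"xyz":[-0.7,-0.05,1.9],"delta_rot":[0,0,0],"claw":1},{"xyz":[-1.4,-0.05,3.8],"delta_rot":[0,0,0],"claw":1},{"xyz":[-1.87,-0.05,5.1],"delta_rot":[0,0,0],"claw":1},{"xyz":[-1.87,-0.05,5.1],"delta_rot":[0,0,0],"claw":1},{"xyz":[-1.87,-0.05,5.1],"delta_rot":[0,0,0],"claw":1},{"xyz":[-1.6,-0.05,5.2],"delta_rot":[0,0,0],"claw":1},{"xyz":[-1.32,-0.05,5.3],"delta_rot":[0,0,0],"claw":1},{"xyz":[-1.04,-0.05,5.4],"delta_rot":[0,0,0],"claw":1},{"xyz":[-0.76,-0.05,5.5],"delta_rot":[0,0,0],"claw":1},{"xyz":[-0.48,-0.05,5.6],"delta_rot":[0,0,0],"claw":1},{"xyz":[-0.2,-0.05,5.7],"delta_rot":[0,0,0],"claw":1},{"xyz":[0.01,-0.05,5.785],"delta_rot":[0,0,0],"claw":1},{"xyz":[0.01,-0.05,5.785],"delta_rot":[0,0,0],"claw":1}]'
python3 -c "
from h import *
plan([.046,0,.105],20)"
```

```text
time_s: 21.35
tcp_pos: [0.552, -0.0031, 0.1057]
eef_rot: [180.0, -20.1, -100.3]
contact_force: [0.2, -0.2, 0.6]
gripper_width: 0.0006
gripper_force: 0.1
xyz [ 0.232 -0.005  0.11 ] rot [ 0.05 -0.09 -0.05] t 21.35 loc [5.370e-02 1.000e-04 1.057e-01] F [-0.2 -0.2  0.6]
```

```bash
python3 -m crank '[{"xyz":[0.05,0,0.02],"delta_rot":[0,0,0],"claw":1},{"xyz":[0.1,0,0.038],"delta_rot":[0,0,0],"claw":1},{"xyz":[0.14,0,0.052],"delta_rot":[0,0,0],"claw":1}]'
python3 -c "
from h import *
plan([.046,0,.105],20)"
```

```text
time_s: 21.72
tcp_pos: [0.5516, -0.0065, 0.1057]
eef_rot: [180.0, -20.0, -100.3]
contact_force: [-0.9, 3.6, -0.8]
gripper_width: 0.0008
gripper_force: 1.3
xyz [0.124 0.003 0.07 ] rot [ 0.01 -0.05 -0.  ] t 21.725 loc [ 5.020e-02 -1.000e-04  1.057e-01] F [ 3.4  1.5 -0.8]
```

```bash
python3 -m crank '[{"xyz":[0.04,0,0.015],"delta_rot":[0,0,0],"claw":1},{"xyz":[0.08,0,0.03],"delta_rot":[0,0,0],"claw":1},{"xyz":[0.1,0,0.037],"delta_rot":[0,0,0],"claw":1}]'
python3 - <<'E'
from h import *
from plant import optics
plan([.046,0,.105],20)
c=optics.capture("side");k=cam(c);b=c["img"][140:290,220:400]
for t in(0,.01,.02,.03,.04):print(t,((proj(k,loc2w([.032+t,0,.127]))-[220,140])*4).round())
cv2.imwrite("pics/s5.png",cv2.convertScaleAbs(cv2.resize(b,None,fx=4,fy=4,interpolation=cv2.INTER_CUBIC),alpha=1.4))
E
```

```text
time_s: 22.1
tcp_pos: [0.5517, -0.0076, 0.1057]
eef_rot: [-179.9, -19.8, -100.3]
contact_force: [-6.8, 16.7, 3.0]
gripper_width: 0.0005
gripper_force: 7.5
xyz [0.09  0.012 0.058] rot [-0.08  0.16 -0.01] t 22.1 loc [ 0.0491 -0.0003  0.1057] F [15.3  9.7  3. ]
0 [395. 252.]
0.01 [390. 262.]
0.02 [385. 272.]
0.03 [380. 282.]
0.04 [375. 293.]
```

View pics/s5.png

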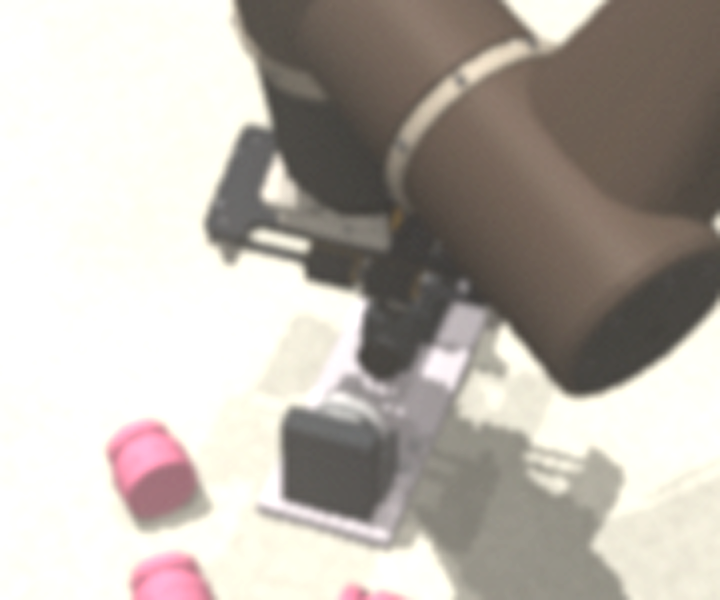

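Hard at the stop (TCP at press x 49 mm, against 47 expected), so the jaw is fully back. Backing off and lifting.

```bash
python3 -m crank '[{"xyz":[-0.3,0,-0.11],"delta_rot":[0,0,0],"claw":1},{"xyz":[-0.75,0,-0.27],"delta_rot":[0,0,0],"claw":1},{"xyz":[-0.75,0,-0.27],"delta_rot":[0,0,0],"claw":1},{"xyz":[-0.1,0,-2.0],"delta_rot":[0,0,0],"claw":1},{"xyz":[0.5,0,-3.7],"delta_rot":[0,0,0],"claw":1},{"xyz":[0.9,0,-4.8],"delta_rot":[0,0,0],"claw":1},{"xyz":[-1.9,0,-5.8],"delta_rot":[0,0,0],"claw":1},{"xyz":[-3.0,0,-6.2],"delta_rot":[0,0,0],"claw":1},{"xyz":[-3.0,0,-6.2],"delta_rot":[0,0,0],"claw":1},{"xyz":[-3.0,0,-6.2],"delta_rot":[0,0,0],"claw":1}]'
python3 - <<'E'
from h import *
from plant import r,optics
plan([.1,0,.26],20)
s=r.get_state();c=optics.capture("wrist");k=cam(c,s["tcp_pos"],s["eef_rot"]);im=c["img"].copy()
for q in[(.026,0,.127),(.038,0,.127),(.022,-.018,.076),(.042,.018,.076)]:print(q,proj(k,loc2w(q)).round())
t=optics.capture("top")["img"][150:250,225:405]
cv2.imwrite("pics/end.png",np.vstack([im[100:250,140:500],cv2.resize(t,(360,200),interpolation=cv2.INTER_CUBIC)]))
E
```

```text
time_s: 23.4
tcp_pos: [0.5774, 0.1362, 0.2493]
eef_rot: [180.0, -20.1, -100.2]
contact_force: [-0.9, 0.3, 0.0]
gripper_width: 0.0006
gripper_force: 0.0
xyz [3.102 0.004 0.756] rot [ 0.02 -0.1   0.03] t 23.4 loc [ 1.952e-01 -1.000e-04  2.493e-01] F [0.2 1.  0. ]
(0.026, 0, 0.127) [317.  80.]
(0.038, 0, 0.127) [317.  91.]
(0.022, -0.018, 0.076) [302.  97.]
(0.042, 0.018, 0.076) [332. 114.]
```

View pics/end.png

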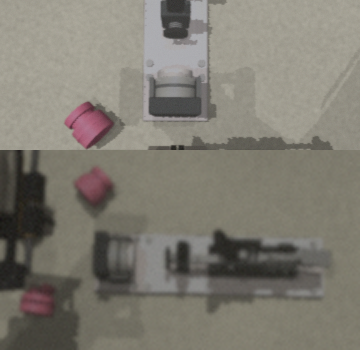

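The jaw front edge is at row ~115, against 114 predicted for zero travel. The holder is closed in its nest and the robot is clear, so I'm handing in.

```bash
python3 -c "
from plant import job
print(job.close_job())"
```

```text
the job is handed in; nothing more can be done
None
```

The job is handed in: by the trigger force and the pictures, the cap is pressed home (about 12 N at the hard point), the release is down, the jaw is back at its stop, and the closed holder sits in its nest; the hand-in gave no verdict.

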